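# Sort the ratchet clamps: shut into the comb rack, open into the tray

### The arm

A 6-joint arm with a two-finger parallel gripper is mounted at the origin on the work surface. World frame = base frame: x ahead of the robot, y to its left, z up, the work surface at z = 0. Lengths are in mm, angles in rad, forces in N, time in s.
With the tool pointing down it reaches from about 350 to 725 mm from the base axis. Payload 4.3 kg.
Tool frame: the origin (TCP) lies midway between the tips of the shut fingers; the grasp point (between the pads) lies 19 mm behind it; x points along the fingers, z is the direction in which the jaws open and shut, and the axes are right-handed (so a half turn about x gives the same grasp; the last joint's range is limited). The gripper opens to 85 mm and grips with 20 to 120 N. Pads are 22 mm wide; open, the fingers measure 114 mm over their backs; the gripper's body (76 mm by 85 mm) begins 54 mm behind the grasp point. The pads swing forward as they close: fully open they stand 13 mm farther back than shut.
Start: joints at [1.088, 0.377, 0.081, 1.274, 0, 1.46], TCP at [209.439, 535.539, 231.329] pointing down, gripper open.
Joint ranges: [-2.72, 2.72], [-0.84, 1.66], [-1.02, 1.22], [-1.77, 2.12], [-1.37, 1.28], [-3.14, 3.14]. Speed limits (rad/s): [2.57, 2.57, 3.14, 3.14, 3.14, 3.14].

### API

Orientations are given as a unit quaternion [w, x, y, z].
In Python, from cell import arm, camera, camera_info gives the robot as it stands.
- The arm moves only by the shell command python3 -m jog 'ROWS' [OPENING] [FORCE]. ROWS is JSON, one flat list of numbers, 6 for each row, row after row: the shift along the world's x, y, z in cm, then the turn, a rotation vector about the world's x, y, z in rad. In form: [tx, ty, tz, ax, ay, az, tx, ty, tz, ax, ay, az, ...]. A call has 1 to 20 rows; each row shifts and turns the commanded pose from where the row before left it; what a row does not reach is not made up. A row lasts 1/8 s, in which the tool goes at most 62.5 mm and 10.7 degrees, less where a joint would pass 70% of its speed; a pose out of reach is approached as far as the arm can. A call is refused whole if a number of a shift passes 6.25 or a number of a turn 0.188, either way. A call with a gripper value outside its range is refused whole. OPENING is the finger opening in cm, from 0 to 8.54, set as the call begins (- or left out, the last holds). The fingers move at their own pace and stop on an object; FORCE is the grip in N (left out, the last holds). Time passes only in rows, so rows that do not move let the fingers close. It gives the time, the measured TCP pose, the force and the opening at its end, in the units of the state.
- arm.sense(): the state, without advancing time (a new reading comes with each control period).
- camera(name): name is "side" or "top" or "wrist"; returns (picture, depth): 480x640x3 uint8, blue, green, red; 480x640 float32, mm along the optical axis (not along the pixel's ray), 0 where there is no reading.
- camera_info(name): a dict with "mtx" (3x3 intrinsics, pixels), "k1" (the pictures are not rectified: a ray, as slopes to the right and down, at radius r is drawn at 1 + k1 r^2 times it, then the intrinsics apply), "rvec" (rotation vector, rad) and "tvec" (3), from world to camera coordinates, as OpenCV has them. Camera axes: x right, y down, z forward; pixel columns grow to the right and rows downward; lengths in mm; the calibration is good to about 2 mm. A picture is of the moment at which its call begins: read the wrist's pose just before it. camera_info takes no time and is no camera call; for the wrist camera it gives the pose at the moment of the call.
- arm.sign_off(): hands the job in, once; it reports no verdict.
The state is a dict: "time": time; "qpos": joint angles; "dq": joint speeds; "effort": joint torques, N m; "ee_pos": TCP position; "tcp_rot": TCP orientation; "force": force on the tool from outside, world axes, zero at the start; "wrist_torque": the same for the moment, N m; "opening": opening from 0.0 (shut) to 1.0 (fully open).
Only numpy, scipy, OpenCV 4.12 (cv2) and the standard library are available. Lean on these libraries where they do the work, as an engineer would, in place of code of your own. Each camera call takes 0.05 s, during which the arm holds its last target. There are 200 camera calls.

### The job

Clear the clamps off the bench: lay each clamp that is ratcheted shut in its own lane of the sloping comb rack, flat on the board with jaws up the slope and its two handles straddling the lane's thin fin near the ledge, and lay any clamp that is open flat inside the blue tray. Leave every clamp's jaws as you found them, set the clamps down rather than dropping them, and do not disturb the spray bottle, multimeter or screwdriver.

Things in the scene. Friction and masses are not known exactly. Their poses are not given: they have to be found in the camera images.
- clamp_a_hub (a point): Centre of the grey pivot hub of a ratchet hand clamp (black and orange, 152 mm long, lying flat): an upright cylinder 32 mm across, 30 mm high, standing on the support; this point is half-way up. +x points to the jaws (66 mm away at most), -x to the handles (88 mm), z is the pivot. Arms 3 to 19 mm above the support. Grip the hub across (along y): for 11 mm either way along x the arms are no wider.
- clamp_a_jaw (a joint): Jaw angle of that clamp, rad: 0 to 0.03 ratcheted shut (pads touch), 0.3 to 0.4 open (wide gap); stays put under 0.3 N m. Opening turns one half: its handle to +y, its jaw to -y, the hub's x, y stay. Shut: 40 mm wide at the jaws, 48 mm at the handles, two bars 12 mm wide with 24 mm between them, parallel from 40 to 88 mm behind the hub. About 120 g.
- clamp_b_hub (a point): Centre of the grey pivot hub of a ratchet hand clamp (black and orange, 152 mm long, lying flat): an upright cylinder 32 mm across, 30 mm high, standing on the support; this point is half-way up. +x points to the jaws (66 mm away at most), -x to the handles (88 mm), z is the pivot. Arms 3 to 19 mm above the support. Grip the hub across (along y): for 11 mm either way along x the arms are no wider.
- clamp_b_jaw (a joint): Jaw angle of that clamp, rad: 0 to 0.03 ratcheted shut (pads touch), 0.3 to 0.4 open (wide gap); stays put under 0.3 N m. Opening turns one half: its handle to +y, its jaw to -y, the hub's x, y stay. Shut: 40 mm wide at the jaws, 48 mm at the handles, two bars 12 mm wide with 24 mm between them, parallel from 40 to 88 mm behind the hub. About 120 g.
- clamp_c_hub (a point): Centre of the grey pivot hub of a ratchet hand clamp (black and orange, 152 mm long, lying flat): an upright cylinder 32 mm across, 30 mm high, standing on the support; this point is half-way up. +x points to the jaws (66 mm away at most), -x to the handles (88 mm), z is the pivot. Arms 3 to 19 mm above the support. Grip the hub across (along y): for 11 mm either way along x the arms are no wider.
- clamp_c_jaw (a joint): Jaw angle of that clamp, rad: 0 to 0.03 ratcheted shut (pads touch), 0.3 to 0.4 open (wide gap); stays put under 0.3 N m. Opening turns one half: its handle to +y, its jaw to -y, the hub's x, y stay. Shut: 40 mm wide at the jaws, 48 mm at the handles, two bars 12 mm wide with 24 mm between them, parallel from 40 to 88 mm behind the hub. About 120 g.
- rack: Fixed wooden comb rack for shut clamps. Its board, 160 mm wide (y), 170 mm long, slopes 35 degrees, low at -x, high at +x. Origin on the table below the hub line, where the board's surface is 78 mm up. A ledge 17 mm high crosses it 94 mm down the slope from that line. Blue fins 18 mm high run from 94 to 52 mm below the line: 8 mm thick at y = -74, 0, 74 mm, 6 mm thick at y = -37, 37 mm.
- lane0 (a point): Where the hub centre of a shut clamp goes in the +y lane of the rack: 15 mm off the board, in line with the lane's 6 mm fin. x points up the slope (jaws go there), z out of the board, 35 degrees from vertical, y across. The handle bars straddle the 6 mm fin and lie between the 8 mm ones, 9 mm free on each side; the handle ends are 6 mm clear of the ledge.
- lane1 (a point): Where the hub centre of a shut clamp goes in the -y lane of the rack: 15 mm off the board, in line with the lane's 6 mm fin. x points up the slope (jaws go there), z out of the board, 35 degrees from vertical, y across. The handle bars straddle the 6 mm fin and lie between the 8 mm ones, 9 mm free on each side; the handle ends are 6 mm clear of the ledge.
- rack_shelf (a point): Centre of the top face of the rack's level shelf board, 210 mm over the table, 12 mm thick, 55 mm deep (x), 188 mm wide (y), 45 mm on +x of the rack's origin, above the jaws' places; on two posts at its y ends. It blocks a hand from straight above: come in at right angles to the slope.
- tray: Fixed blue open tray for open clamps, 200 mm (x) by 215 mm (y) outside, walls 5 mm thick and 35 mm high, floor 5 mm thick. Origin at the centre of its underside, on the table.
- spray: Bystander: loose white spray bottle with a red cap, standing upright among the clamps, 48 mm across, 150 mm high. Origin at the centre of its underside.
- meter: Bystander: loose yellow and black multimeter lying flat, 75 (x) by 145 (y) by 45 mm high. Origin at the centre of its underside.
- driver: Bystander: loose red-handled screwdriver, 190 mm long, 26 mm thick, lying among the clamps along its x, handle to -x. Origin at its mid-length, on the table.

How it is judged:
By the outcome, as a careful person would: the job done as asked, in the order asked, and still so for the second after the job is handed in, with the robot touching nothing.
It also fails if it takes over 64 s, if anything falls off the work surface, if the arm or the gripper's body presses on something with over 40 N, if the wrist force passes 120 N, or if a joint passes its speed limit or range.

## Working session

There is one attempt and no reset: what is moved stays moved. The work goes in short steps, Python scripts to look and compute and a shell command to move; the robot and the scene stay as the last step left them, time stands still between calls to the robot, and variables do not carry over. Pictures are saved under pics/ and viewed, about 8 in all and at most 12, crops included, and the job is handed in when it is done.

```bash
ls; mkdir -p pics
cat > h.py <<'E'
import numpy as np, cv2
from cell import arm, camera, camera_info
from scipy.spatial.transform import Rotation as R
def snap(n,name):
    ci=camera_info(n); im,d=camera(n); cv2.imwrite(f'pics/{name}.png',im); np.savez(f'pics/{name}.npz',d=d,**{k:np.array(ci[k]) for k in('mtx','k1','rvec','tvec')}); return im,d
def cloud(name):
    z=np.load(f'pics/{name}.npz'); d=z['d']; v,u=np.mgrid[0:480,0:640]
    p=np.stack([u,v],-1).reshape(-1,1,2).astype(float)
    n=cv2.undistortPoints(p,z['mtx'],np.array([float(z['k1']),0,0,0])).reshape(480,640,2)
    c=np.dstack([n*d[...,None],d]); Rm=cv2.Rodrigues(z['rvec'].reshape(3))[0]
    w=(c-z['tvec'].reshape(3))@Rm; w[d<=0]=np.nan
    return w
def proj(name,P):
    z=np.load(f'pics/{name}.npz'); return cv2.projectPoints(np.array(P,float).reshape(-1,1,3),z['rvec'],z['tvec'],z['mtx'],np.array([float(z['k1']),0,0,0]))[0].reshape(-1,2)
E
python3 - <<'E'
from h import *
print(arm.sense())
for n in('top','side'): snap(n,n+'0')
for n in('top','side'):
    z=camera_info(n); print(n,z['mtx'],-cv2.Rodrigues(np.array(z['rvec'],float))[0].T@np.array(z['tvec']).reshape(3))
E
```

```text
pics
{'time': 0.0, 'qpos': array([ 1.08771666e+00,  3.78086049e-01,  7.96303176e-02,  1.27443055e+00,
       -1.87832998e-05,  1.46048219e+00]), 'dq': array([ 0.00115848,  0.00035289,  0.00113382, -0.00027778, -0.00097744,
        0.00032449]), 'effort': array([-6.93437905e-04, -4.63605809e+01,  2.69874305e+01,  2.08489364e-02,
       -2.37114982e-04,  1.94376909e-06]), 'ee_pos': array([209.10519049, 534.911814  , 230.34949598]), 'tcp_rot': array([ 0.58334362, -0.39904027,  0.58464222,  0.39833474]), 'force': array([-0.47888516, -0.49487031,  1.10131747]), 'wrist_torque': array([0.01035233, 0.04355745, 0.02510298]), 'opening': 0.997735789981168}
top [[583.2482059    0.         327.61901357]
 [  0.         583.2482059  235.94483071]
 [  0.           0.           1.        ]] [ 304.30086205    1.77879405 1433.59133635]
side [[511.84026413   0.         318.98361611]
 [  0.         511.84026413 243.4767335 ]
 [  0.           0.           1.        ]] [ -50.97323432 -744.74208201  668.40919261]
```

View pics/top0.png

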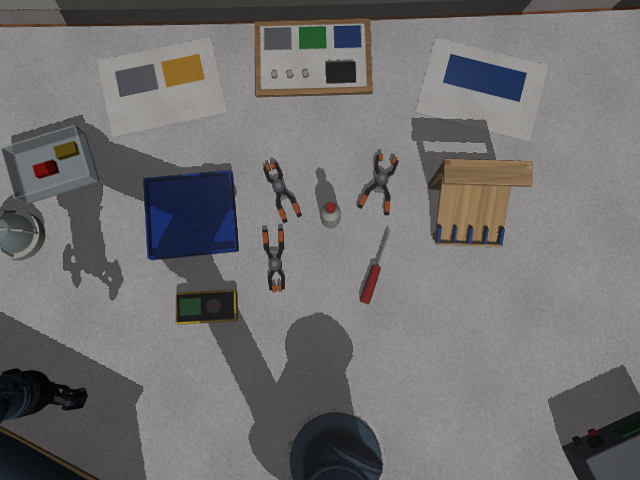

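View pics/side0.png

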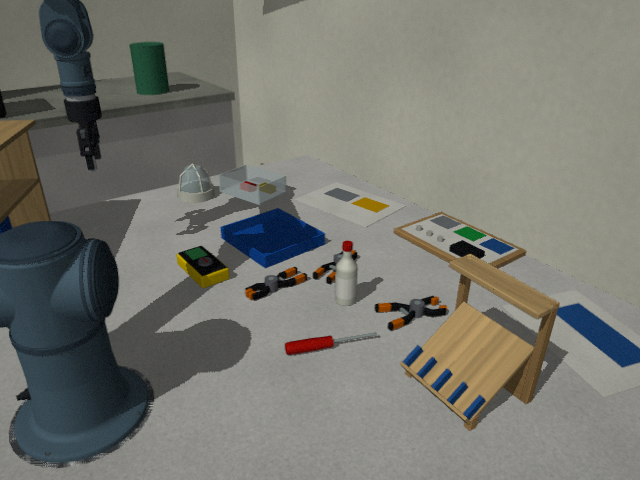

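The top view shows the robot at the bottom, with x up and y left. Clamps are at about (280,188), (276,263) and (381,182). The spray bottle is at (330,210), the driver at (373,270), the tray at (190,214) and the rack at (475,200). I'll enlarge the clamps next.

Run:
```python
from h import *
im=cv2.imread('pics/top0.png'); c=im[145:300,250:410]; cv2.imwrite('pics/crop0.png',cv2.resize(c,None,fx=3.8,fy=3.8,interpolation=cv2.INTER_CUBIC))
w=cloud('top0')
def at(u,v): return np.nanmedian(w[v-1:v+2,u-1:u+2].reshape(-1,3),0).round(1)
for n,(u,v) in dict(c1=(280,188),c2=(276,264),c3=(381,181),cap=(330,209),trayfloor=(190,240),trayTL=(147,180),board=(470,212),shelf=(490,170),table=(320,250)).items(): print(n,at(u,v))
# tray walls: points z 28-42 in region
def reg(x0,x1,y0,y1,z0,z1):
    m=(w[...,0]>x0)&(w[...,0]<x1)&(w[...,1]>y0)&(w[...,1]<y1)&(w[...,2]>z0)&(w[...,2]<z1); return w[m]
p=reg(350,700,150,480,28,45); print('tray',len(p),cv2.minAreaRect(p[:,:2].astype(np.float32)),np.median(p[:,2]))
p=reg(350,800,-560,-150,195,225); print('shelf',len(p),cv2.minAreaRect(p[:,:2].astype(np.float32)),np.median(p[:,2]))
for x,y in ((280,188),(276,264),(381,181)):
    q=at(x,y); p=reg(q[0]-25,q[0]+25,q[1]-25,q[1]+25,24,40); print('hub',len(p),p.mean(0),cv2.minAreaRect(p[:,:2].astype(np.float32)))
```

```text
c1 [644.1 119.4  28.8]
c2 [456.2 131.2  30.2]
c3 [ 654.8 -130.5   29.7]
cap [563.5  -2.4 150.8]
trayfloor [524.3 344.5   5. ]
trayTL [673.7 446.9  22.7]
board [ 563.7 -334.8   69.1]
shelf [ 628.  -348.3  207.6]
table [490.9  24.7   0.9]
tray 1875 ((517.9698486328125, 299.81341552734375), (343.9835205078125, 288.64801025390625), 4.377743721008301) 34.25542809113213
shelf 2293 ((624.1474609375, -342.25823974609375), (191.1392822265625, 56.81433868408203), 86.52691650390625) 208.9020709148103
hub 133 [652.03789658 123.59326695  29.07822192] ((647.4351806640625, 123.11678314208984), (41.6383171081543, 30.684253692626953), 9.907463073730469)
hub 131 [458.0621462  135.86018446  29.39097737] ((458.9205017089844, 136.09754943847656), (29.81025505065918, 29.75931167602539), 89.02428436279297)
hub 119 [ 663.9051195  -132.60186117   29.88197166] ((661.0709838867188, -131.42982482910156), (27.806257247924805, 36.988494873046875), 82.14523315429688)
```

View pics/crop0.png

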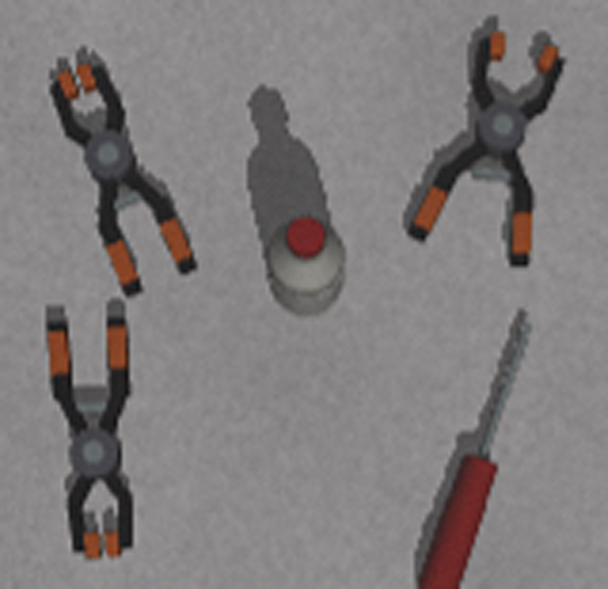

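Run:
```python
from h import *
w=cloud('top0')
z=np.load('pics/top0.npz'); K=z['mtx'];Rm=cv2.Rodrigues(z['rvec'])[0]; C=-Rm.T@z['tvec'].reshape(3)
def ray(cu,cv_,h):
    u,v=(cu+.5)/3.8-.5+250,(cv_+.5)/3.8-.5+145
    n=cv2.undistortPoints(np.array([[[u,v]]]),K,np.array([float(z['k1']),0,0,0]))[0,0]
    d=Rm.T@np.array([*n,1]); return (C+d*(h-C[2])/d[2])[:2].round(1)
for n,L in dict(c1=[(108,155,30),(132,288,17),(188,267,17),(68,82,17),(88,77,17)],c2=[(93,452,30),(57,312,17),(118,302,17),(92,545,17),(112,545,17)],c3=[(501,125,30),(519,262,17),(418,235,17),(497,45,17),(547,60,17)]).items():
    P=np.array([ray(*q) for q in L]); j=P[3:].mean(0); hm=P[1:3].mean(0); a=j-hm
    print(n,P.tolist(),'yaw',np.degrees(np.arctan2(a[1],a[0])).round(1), 'perp',np.degrees(np.arctan2(*(P[2]-P[1])[::-1])).round(1))
def reg(x0,x1,y0,y1,z0,z1):
    m=(w[...,0]>x0)&(w[...,0]<x1)&(w[...,1]>y0)&(w[...,1]<y1)&(w[...,2]>z0)&(w[...,2]<z1); return w[m]
p=reg(410,660,180,480,30,40); print('tray',cv2.minAreaRect(p[:,:2].astype(np.float32)))
p=reg(480,630,-450,-250,30,190); 
m=np.ones(len(p),bool)
for _ in range(6):
    A=np.c_[p[:,:2],np.ones(len(p))]; s=np.linalg.lstsq(A[m],p[m,2],rcond=None)[0]; m=abs(p[:,2]-A@s)<4
print('board',s,np.degrees(np.arctan(np.hypot(*s[:2]))),'yaw',np.degrees(np.arctan2(s[1],s[0])),m.mean())
s_=arm.sense(); q=s_['tcp_rot']; print(R.from_quat(np.r_[q[1:],q[0]]).as_matrix().round(3))
```

```text
c1 [[650.7, 123.8], [564.9, 110.5], [577.8, 73.9], [703.8, 150.6], [706.8, 137.4]] yaw 21.1 perp -70.6
c2 [[457.2, 135.9], [550.4, 159.4], [555.9, 119.8], [399.1, 138.4], [398.7, 125.6]] yaw -177.2 perp -82.1
c3 [[663.7, -131.9], [575.3, -141.2], [595.0, -76.3], [721.2, -132.6], [710.0, -165.0]] yaw -17.1 perp 73.1
tray ((573.4155883789062, 339.562255859375), (180.003662109375, 216.99591064453125), 3.673015832901001)
board [ 6.72907969e-01 -4.02514190e-02 -3.26915180e+02] 33.98433347352373 yaw -3.4231897714220603 0.6524405826731409
[[-0.001 -0.931  0.364]
 [-0.002  0.364  0.931]
 [-1.     0.    -0.002]]
```

```bash
python3 -m jog '[3.7,-3.45,-0.6,0,0,0.061,3.7,-3.45,-0.6,0,0,0.061,3.7,-3.45,-0.6,0,0,0.061,3.7,-3.45,-0.6,0,0,0.061,3.7,-3.45,-0.6,0,0,0.061,3.7,-3.45,-0.6,0,0,0.061,3.7,-3.45,-0.6,0,0,0.061,3.7,-3.45,-0.6,0,0,0.061,3.7,-3.45,-0.6,0,0,0.061,3.7,-3.45,-0.6,0,0,0.061,3.7,-3.45,-0.6,0,0,0.061,3.7,-3.45,-0.6,0,0,0.061,0,0,0,0,0,0,0,0,0,0,0,0]' 6
python3 - <<'E'
from h import *
s=arm.sense(); print(s['qpos'].round(2),s['ee_pos'])
im,_=snap('wrist','w1')
w=cloud('w1'); m=(w[...,2]>26)&(w[...,2]<36)
p=w[m]; k=np.hypot(p[:,0]-650.7,p[:,1]-123.8)<28; print('hub',k.sum(),p[k].mean(0) if k.any() else 0, cv2.minAreaRect(p[k][:,:2].astype(np.float32)) if k.any() else 0)
print(proj('w1',[[650.7,123.8,30]]))
w0=cloud('top0');m=(w0[...,0]>430)&(w0[...,0]<720)&(w0[...,1]>210)&(w0[...,1]<470)&(w0[...,2]>29)&(w0[...,2]<40); print('tray',cv2.minAreaRect(w0[m][:,:2].astype(np.float32)))
E
```

```text
time: 1.85
ee_pos: [652.7, 121.7, 158.6]
tcp_rot: [0.403, -0.581, 0.403, 0.582]
force: [-0.4, 0.7, -0.3]
opening: 0.703
[ 0.09  0.59  0.23  1.22  0.   -0.27] [652.71541406 121.6533594  158.64661188]
hub 1193 [653.76805155 122.82285116  28.97887897] ((654.4000854492188, 122.90652465820312), (31.560056686401367, 30.287147521972656), 20.330867767333984)
[[322.7067442  226.28323007]]
tray ((585.2257080078125, 340.95135498046875), (203.6991424560547, 216.78408813476562), 4.324689865112305)
```

View pics/w1.png

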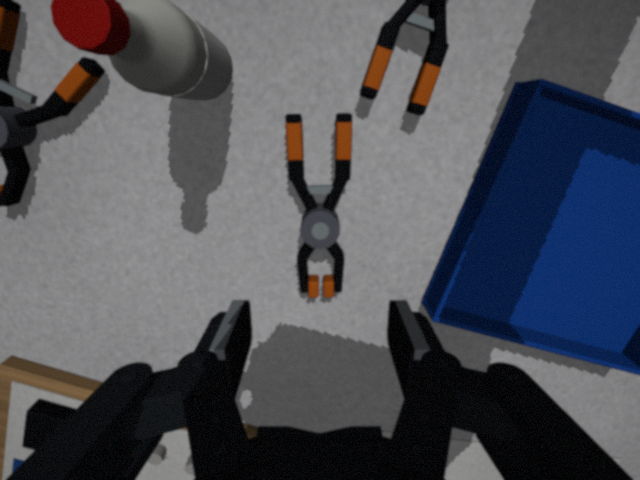

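w1 shows clamp 1 shut: hub at (320,229), pads together at (320,287), handles parallel at x=294 and 344, and the fingers are aligned with it. Next I'll descend and grip.

```bash
python3 -m jog '[0.05,0.12,-3,0,0,0,0,0,-3,0,0,0,0,0,-3,0,0,0,0,0,-3,0,0,0,0,0,-2.5,0,0,0,0,0,-0.9,0,0,0,0,0,0,0,0,0,0,0,0,0,0,0]' 6 && python3 -m jog '[0,0,0,0,0,0,0,0,0,0,0,0,0,0,0,0,0,0,0,0,0,0,0,0,0,0,0,0,0,0,0,0,0,0,0,0]' 2.6 60
```

```text
time: 2.9
ee_pos: [654.9, 123.2, 6.9]
tcp_rot: [-0.403, 0.582, -0.402, -0.581]
force: [0.4, 0.3, 0.0]
opening: 0.703
time: 3.65
ee_pos: [655.0, 122.9, 6.7]
tcp_rot: [-0.403, 0.582, -0.402, -0.581]
force: [0.3, -0.0, 5.3]
opening: 0.354
```

```bash
python3 -m jog '[0,0,3.7,0,0,0,0,0,3.7,0,0,0,0,0,3.7,0,0,0,0,0,3.7,0,0,0,0,0,3.7,0,0,0,0,0,3.7,0,0,0,-1.72,-4.13,0,0,0,-0.035,-1.72,-4.13,0,0,0,-0.035,-1.72,-4.13,0,0,0,-0.035,-1.72,-4.13,0,0,0,-0.035,-1.72,-4.13,0,0,0,-0.035,-1.72,-4.13,0,0,0,-0.035,-1.72,-4.13,0,0,0,-0.035,-1.72,-4.13,0,0,0,-0.035,0,-4.13,0,0,0,-0.035,0,-4.13,0,0,0,-0.035,0,-4.13,0,0,0,-0.035,0,-4.13,0,0,0,-0.035]' && python3 -m jog '[0,0,-1.6,-0.0093,-0.1525,0,0,0,-1.6,-0.0093,-0.1525,0,0,0,-1.6,-0.0093,-0.1525,0,0,0,-1.6,-0.0093,-0.1525,0,0,0,0,0,0,0,0,0,0,0,0,0]'
python3 - <<'E'
from h import *
s=arm.sense(); print(s['qpos'].round(2),s['ee_pos']); q=s['tcp_rot']; print(R.from_quat(np.r_[q[1:],q[0]]).as_matrix().round(3))
snap('wrist','w2'); print(proj('w2',[[568.1,-376,90.3],[572.7,-302.2,90.3]]))
E
```

```text
time: 5.9
ee_pos: [515.8, -374.0, 226.8]
tcp_rot: [0.515, -0.484, 0.515, 0.485]
force: [0.5, 0.1, -0.9]
opening: 0.354
time: 6.65
ee_pos: [517.2, -374.1, 164.9]
tcp_rot: [0.636, -0.617, 0.346, 0.307]
force: [0.4, -0.6, -1.0]
opening: 0.347
[-0.95  0.21 -0.52  0.42  0.46 -0.79] [ 517.19064324 -374.08607398  164.87700923]
[[ 0.573 -0.818  0.061]
 [-0.036  0.049  0.998]
 [-0.819 -0.574 -0.001]]
[[320.8537407  243.41059967]
 [428.44719136 243.6939637 ]]
```

View pics/w2.png

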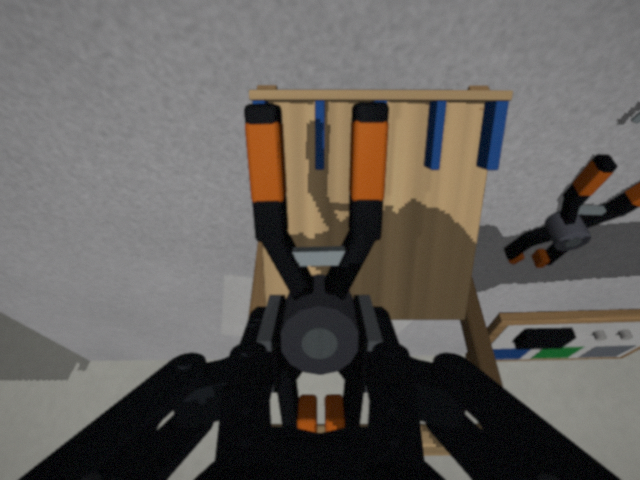

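w2 shows the clamp held with handles at x=263 and 369. The lane 1 fin at (321,135) lies between them, and the ledge is at row 95. I'll measure the offsets in the tool frame.

```bash
cat > rk.py <<'E'
from h import *
import sys
name=sys.argv[1]
im=cv2.imread(f'pics/{name}.png').astype(int); w=cloud(name); s=arm.sense(); q=s['tcp_rot']; M=R.from_quat(np.r_[q[1:],q[0]]).as_matrix(); T=s['ee_pos']
t=(w-T)@np.c_[-M[:,1],M[:,2],-M[:,0]]  # upslope, across, normal
b,g,r=im[...,0],im[...,1],im[...,2]
v,u=np.mgrid[0:480,0:640]; top=v<215
blue=top&(b>g*1.6)&(b>r*2)&(b>50)&(u>240)&(u<520); org=top&(r>b*2.2)&(r>g*1.5)&(r>80)&(u<420)&(u>230)
n,l,st,c=cv2.connectedComponentsWithStats(blue.astype(np.uint8))
for i in range(1,n):
    if st[i,4]>60:
        p=t[l==i]; pt=p[p[:,2]>np.nanpercentile(p[:,2],60)-0]; h=np.nanmax(p[:,2]); tp=p[p[:,2]>h-5]; print('fin px',c[i].round(0),'s',tp[:,0].min().round(1),tp[:,0].max().round(1),'y',np.median(tp[:,1]).round(1),np.percentile(tp[:,1],[5,95]).round(1),'n',h.round(1))
n,l,st,c=cv2.connectedComponentsWithStats(org.astype(np.uint8))
for i in range(1,n):
    if st[i,4]>100:
        p=t[l==i]; print('handle',c[i].round(0),'y',np.nanpercentile(p[:,1],[3,50,97]).round(1),'s',np.nanpercentile(p[:,0],[3,97]).round(1),'n',np.nanmedian(p[:,2]).round(1))
wood=top&(r>g*1.08)&(r>b*1.3)&(r<b*2.2)&(u>240)&(u<490)&(v>110)
p=t[wood&(r>60)]; p=p[np.isfinite(p).all(1)]; m=np.ones(len(p),bool)
for _ in range(8):
    A=np.c_[p[:,:2],np.ones(len(p))]; k=np.linalg.lstsq(A[m],p[m,2],rcond=None)[0]; m=abs(p[:,2]-A@k)<max(2,4)
print('board n=',k,m.mean()); 
led=top&(v>88)&(v<102)&(u>390)&(u<430); p=t[led]; print('ledge s',np.nanpercentile(p[:,0],[10,50,90]).round(1),'n',np.nanmedian(p[:,2]).round(1),'row95',t[95,410].round(1),t[98,410].round(1))
E
python3 rk.py w2
```

```text
fin px [320. 133.] s -95.2 -55.0 y 2.4 [-0.1  4.2] n -88.4
fin px [437. 134.] s -95.2 -54.9 y 74.9 [72.7 77.5] n -87.5
fin px [496. 134.] s -94.8 -54.9 y 111.8 [108.9 115.2] n -87.8
handle [369. 160.] y [13.8 19.3 25. ] s [-83.7 -57.9] n 10.9
handle [265. 162.] y [-23.5 -17.9 -12.5] s [-83.4 -57.4] n 10.8
board n= [-7.57820658e-03  4.34596105e-03 -1.08802599e+02] 0.9761749772165083
ledge s [-101.4  -98.6  -95.8] n -91.3 row95 [-98.6  57.  -92.2] [-96.8  56.6 -90.2]
```

```bash
python3 -m jog '[1.29,-0.04,-1.843,0,0,0,1.29,-0.04,-1.843,0,0,0,1.29,-0.04,-1.843,0,0,0,1.29,-0.08,-1.843,0,0,0,0,0,0,0,0,0,0,0,0,0,0,0,0.172,-0.01,-0.246,0,0,0,0.172,-0.01,-0.246,0,0,0,0,0,0,0,0,0,0,0,0,0,0,0]'
python3 - <<'E'
from h import *
snap('wrist','w3')
E
python3 rk.py w3
```

```text
time: 7.95
ee_pos: [571.2, -375.0, 84.7]
tcp_rot: [0.637, -0.617, 0.345, 0.307]
force: [-0.1, 0.3, -0.8]
opening: 0.354
fin px [313. 150.] s -91.0 -50.1 y -2.2 [-4.5  0. ] n 9.1
fin px [411. 150.] s -91.0 -50.5 y 34.0 [30.7 37.4] n 9.2
fin px [510. 156.] s -90.9 -50.2 y 70.3 [68.6 73.1] n 9.0
handle [368. 160.] y [12.2 17.7 23.5] s [-81.3 -55.5] n 11.2
handle [265. 161.] y [-25.2 -19.5 -13.9] s [-81.  -54.8] n 11.2
board n= [-4.66249713e-03  1.02441140e-03 -1.15352085e+01] 0.9825555389891159
ledge s [-92.7 -91.3 -89.4] n 5.7 row95 [-91.   31.9   6.5] [-90.   31.8   7. ]
```

```bash
python3 -m jog '[0.073,-0.155,0.057,0,0,0,0.086,-0.006,-0.123,0,0,0,0,0,0,0,0,0,0,0,0,0,0,0]'; python3 -m jog '[0.057,-0.004,-0.082,0,0,0,0,0,0,0,0,0,0,0,0,0,0,0]';  python3 -m jog '[0.057,-0.004,-0.082,0,0,0,0,0,0,0,0,0,0,0,0,0,0,0]'
```

```text
time: 8.5
ee_pos: [572.9, -376.6, 83.9]
tcp_rot: [0.637, -0.617, 0.345, 0.307]
force: [0.0, -0.0, -1.8]
opening: 0.35
time: 8.88
ee_pos: [573.5, -376.7, 83.2]
tcp_rot: [0.637, -0.617, 0.345, 0.307]
force: [-0.5, 0.6, -1.3]
opening: 0.354
time: 9.25
ee_pos: [574.0, -376.8, 82.7]
tcp_rot: [0.637, -0.617, 0.345, 0.307]
force: [-3.9, 1.1, 2.6]
opening: 0.354
```

```bash
python3 -m jog '[0.028,-0.002,-0.041,0,0,0,0,0,0,0,0,0]'; python3 -m jog '[0,0,0,0,0,0,0,0,0,0,0,0,0,0,0,0,0,0,0,0,0,0,0,0]' 4.8 ; python3 -m jog '[-0.6,0.04,0.85,0,0,0,-1.29,0.08,1.843,0,0,0,-1.29,0.08,1.843,0,0,0,-1.29,0.08,1.843,0,0,0,-1.29,0.08,1.843,0,0,0,0,0,0,0,0,0]'
python3 - <<'E'
from h import *
im,_=snap('wrist','w4')
print(arm.sense()['qpos'].round(2))
E
```

```text
time: 9.5
ee_pos: [574.0, -376.8, 82.6]
tcp_rot: [0.637, -0.617, 0.345, 0.307]
force: [-8.5, 2.9, 8.5]
opening: 0.353
time: 10.0
ee_pos: [574.5, -376.8, 81.9]
tcp_rot: [0.637, -0.617, 0.345, 0.307]
force: [-0.2, -0.3, -0.5]
opening: 0.56
time: 10.75
ee_pos: [516.9, -374.4, 166.6]
tcp_rot: [0.636, -0.618, 0.345, 0.306]
force: [1.0, -0.2, 0.4]
opening: 0.565
[-0.95  0.2  -0.52  0.42  0.46 -0.79]
```

View pics/w4.png

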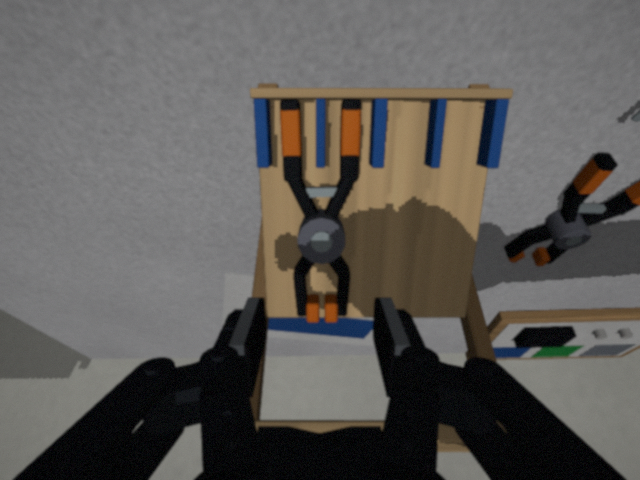

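w4 shows clamp 1 lying in lane 1. Its handles at x=290 and 350 straddle the fin at x=321, the handle ends are by the ledge, and the jaws point up the slope. Next is clamp 2.

```bash
python3 -m jog '[0,0,1.6,0.0093,0.1525,0,0,0,1.6,0.0093,0.1525,0,0,0,1.6,0.0093,0.1525,0,0,0,1.6,0.0093,0.1525,0,-0.54,4.64,0,0,0,0.01,-0.54,4.64,0,0,0,0.01,-0.54,4.64,0,0,0,0.01,-0.54,4.64,0,0,0,0.01,-0.54,4.64,0,0,0,0.01,-0.54,4.64,0,0,0,0.01,-0.54,4.64,0,0,0,0.01,-0.54,4.64,-1.5,0,0,0.01,-0.54,4.64,-1.5,0,0,0.01,-0.54,4.64,-1.5,0,0,0.01,-0.54,4.64,-1.5,0,0,0.01,0,0,0,0,0,0,0,0,0,0,0,0]' 6
python3 - <<'E'
from h import *
s=arm.sense(); print(s['qpos'].round(2),s['ee_pos']); q=s['tcp_rot']; print(R.from_quat(np.r_[q[1:],q[0]]).as_matrix().round(3))
snap('wrist','w5')
w=cloud('w5'); m=(w[...,2]>26)&(w[...,2]<36)
p=w[m]; k=np.hypot(p[:,0]-458,p[:,1]-136)<28; print('hub',k.sum(),p[k].mean(0),cv2.minAreaRect(p[k][:,:2].astype(np.float32)))
E
```

```text
time: 12.92
ee_pos: [457.3, 137.2, 167.7]
tcp_rot: [0.487, -0.512, 0.488, 0.512]
force: [0.1, -0.5, 0.0]
opening: 0.706
[ 0.16  0.21 -0.31  1.05 -0.    0.11] [457.30479994 137.15309837 167.65314027]
[[-0.001 -0.999 -0.05 ]
 [-0.001 -0.05   0.999]
 [-1.     0.001 -0.001]]
hub 1115 [459.26759996 135.10771202  29.03992789] ((459.7076721191406, 134.97817993164062), (30.722429275512695, 30.44723129272461), 2.1063575744628906)
```

View pics/w5.png

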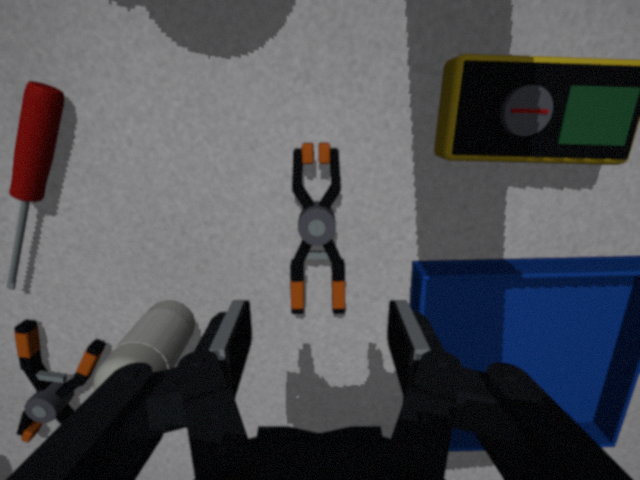

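w5 shows clamp 2 shut, with jaws toward the robot at (316,152), hub at (317,226), handle ends at x=297 and 338, and the fingers aligned.

```bash
python3 -m jog '[0.1,-0.2,-3,0,0,0,0,0,-3,0,0,0,0,0,-3,0,0,0,0,0,-3,0,0,0,0,0,-3,0,0,0,0,0,-1,0,0,0,0,0,0,0,0,0,0,0,0,0,0,0]' 6 && python3 -m jog '[0,0,0,0,0,0,0,0,0,0,0,0,0,0,0,0,0,0,0,0,0,0,0,0,0,0,0,0,0,0,0,0,0,0,0,0]' 2.6 60
```

```text
time: 13.98
ee_pos: [459.7, 135.1, 9.4]
tcp_rot: [-0.488, 0.512, -0.487, -0.512]
force: [0.2, -0.4, -0.7]
opening: 0.703
time: 14.72
ee_pos: [459.3, 135.3, 9.4]
tcp_rot: [-0.488, 0.513, -0.487, -0.512]
force: [-0.8, -0.4, 5.9]
opening: 0.355
```

```bash
python3 -m jog '[0,0,3.7,0,0,0,0,0,3.7,0,0,0,0,0,3.7,0,0,-0.1807,0,0,3.7,0,0,-0.1807,0,0,3.7,0,0,-0.1807,0,0,3.7,0,0,-0.1807,0.43,-3.1,0,0,0,-0.1807,0.43,-3.1,0,0,0,-0.1807,0.43,-3.1,0,0,0,-0.1807,0.43,-3.1,0,0,0,-0.1807,0.43,-3.1,0,0,0,-0.1807,0.43,-3.1,0,0,0,-0.1807,0.43,-3.1,0,0,0,-0.1807,0.43,-3.1,0,0,0,-0.1807,0.43,-3.1,0,0,0,-0.1807,0.43,-3.1,0,0,0,-0.1807,0.43,-3.1,0,0,0,-0.1807,0.43,-3.1,0,0,0,-0.1807,0.43,-3.1,0,0,0,-0.1807,0.43,-3.1,0,0,0,-0.1807]' && python3 -m jog '[0,0,0,0,0,0,0,0,0,0,0,0]'
python3 - <<'E'
from h import *
s=arm.sense(); print(s['qpos'].round(2)); q=s['tcp_rot']; print(R.from_quat(np.r_[q[1:],q[0]]).as_matrix().round(3))
E
```

```text
time: 17.23
ee_pos: [518.5, -299.5, 230.2]
tcp_rot: [-0.483, -0.517, -0.483, 0.517]
force: [-0.0, 0.8, -0.9]
opening: 0.35
time: 17.48
ee_pos: [518.3, -298.1, 230.1]
tcp_rot: [0.484, 0.515, 0.485, -0.515]
force: [-0.0, 0.7, -1.7]
opening: 0.348
[-0.63  0.43  0.15  1.3   0.    2.57]
[[-0.001  0.998 -0.06 ]
 [ 0.001 -0.06  -0.998]
 [-1.    -0.001 -0.001]]
```

```bash
python3 -m jog '[0,0,-1.6,-0.0093,-0.1525,0,0,0,-1.6,-0.0093,-0.1525,0,0,0,-1.6,-0.0093,-0.1525,0,0,0,-1.6,-0.0093,-0.1525,0,0,0,0,0,0,0,0,0,0,0,0,0]'
python3 - <<'E'
from h import *
s=arm.sense(); print(s['qpos'].round(2),s['ee_pos']); q=s['tcp_rot']; M=R.from_quat(np.r_[q[1:],q[0]]).as_matrix(); print(M.round(3))
z=camera_info('wrist'); C=-cv2.Rodrigues(np.array(z['rvec'],float))[0].T@np.array(z['tvec']).reshape(3); print('cam in tool',M.T@(C-s['ee_pos']))
snap('wrist','w6'); snap('side','s6')
im=cv2.imread('pics/w6.png'); im2=cv2.imread('pics/s6.png')[200:440,370:610]
cv2.imwrite('pics/m6.png',np.hstack([cv2.resize(im,(440,330)),cv2.resize(im2,(330,330))]))
E
```

```text
time: 18.23
ee_pos: [519.2, -298.7, 167.5]
tcp_rot: [0.617, 0.637, 0.307, -0.346]
force: [0.8, -0.2, -0.1]
opening: 0.354
[-0.84  0.1  -0.65  0.36  0.42  2.46] [ 519.19358698 -298.66722642  167.49323346]
[[ 0.572  0.818 -0.061]
 [-0.035 -0.049 -0.998]
 [-0.819  0.573  0.   ]]
cam in tool [-1.41351844e+02  8.42249653e+01 -1.45056359e-02]
```

View pics/m6.png

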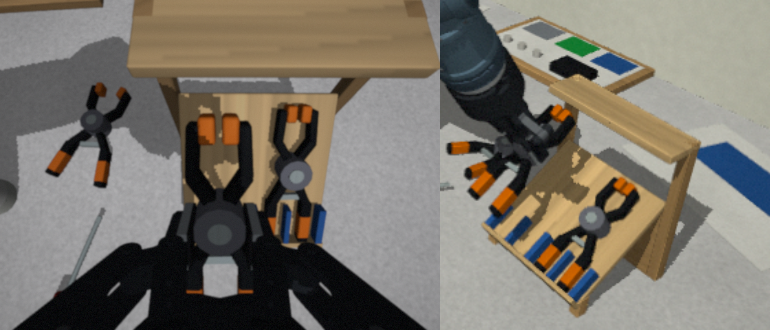

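m6 shows clamp 2 held straight above lane 0, with jaws up the slope and clear of the shelf. Clamp 1 is at rest in lane 1.

```bash
python3 -m jog '[1.35,-0.1,-2.0,0,0,0,1.35,-0.1,-2.0,0,0,0,1.35,-0.1,-2.0,0,0,0,1.35,-0.1,-2.0,0,0,0,0,0,0,0,0,0,0,0,0,0,0,0]'
python3 - <<'E'
from h import *
snap('side','s7');im2=cv2.imread('pics/s7.png')[320:430,390:510]
cv2.imwrite('pics/m7.png',cv2.resize(im2,None,fx=5,fy=5,interpolation=cv2.INTER_CUBIC))
E
```

```text
time: 19.08
ee_pos: [574.3, -304.0, 88.1]
tcp_rot: [0.618, 0.637, 0.306, -0.345]
force: [-0.4, 0.4, -1.0]
opening: 0.354
```

View pics/m7.png

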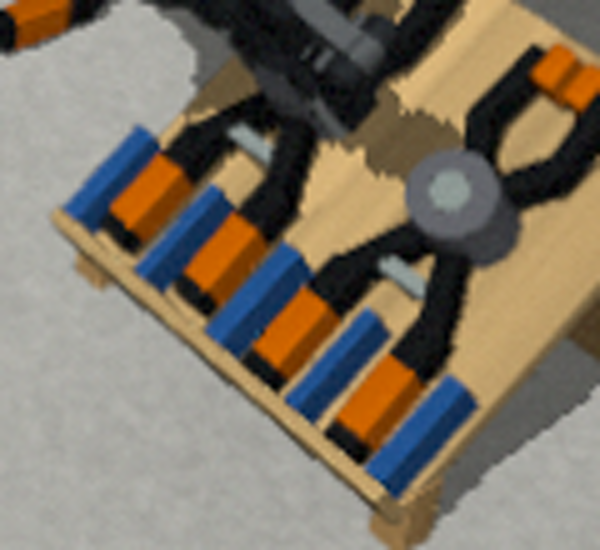

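m7 shows clamp 2's handles straddling the lane 0 fin, just above the board and about centred. I'll lower it slowly.

```bash
python3 -m jog '[0.17,0.06,-0.246,0,0,0,0,0,0,0,0,0,0,0,0,0,0,0]';python3 -m jog '[0.057,0,-0.082,0,0,0,0,0,0,0,0,0,0,0,0,0,0,0]';  python3 -m jog '[0.057,-0.004,-0.082,0,0,0,0,0,0,0,0,0,0,0,0,0,0,0]'
```

```text
time: 19.5
ee_pos: [574.1, -302.2, 84.0]
tcp_rot: [0.617, 0.637, 0.307, -0.346]
force: [0.1, 0.1, -2.2]
opening: 0.355
time: 19.88
ee_pos: [574.7, -302.2, 83.3]
tcp_rot: [0.617, 0.637, 0.307, -0.346]
force: [-5.2, 1.2, 6.0]
opening: 0.35
time: 20.25
ee_pos: [574.8, -302.3, 83.3]
tcp_rot: [0.617, 0.637, 0.307, -0.346]
force: [-13.6, 3.9, 15.3]
opening: 0.351
```

```bash
python3 -m jog '[0,0,0,0,0,0,0,0,0,0,0,0,0,0,0,0,0,0,0,0,0,0,0,0]' 4.8 ; python3 -m jog '[-0.6,0.04,0.85,0,0,0,-1.29,0.08,1.843,0,0,0,-1.29,0.08,1.843,0,0,0,-1.29,0.08,1.843,0,0,0,-1.29,0.08,1.843,0,0,0,0,0,0,0,0,0]'
python3 - <<'E'
from h import *
snap('side','s8');im2=cv2.imread('pics/s8.png')[300:430,390:550]
snap('wrist','w8')
cv2.imwrite('pics/m8.png',np.hstack([cv2.resize(im2,(480,390),interpolation=cv2.INTER_CUBIC),cv2.resize(cv2.imread('pics/w8.png'),(320,390))]))
E
```

```text
time: 20.75
ee_pos: [575.5, -302.2, 82.0]
tcp_rot: [0.617, 0.637, 0.307, -0.345]
force: [0.4, -0.4, 0.3]
opening: 0.563
time: 21.5
ee_pos: [518.1, -299.6, 166.6]
tcp_rot: [0.618, 0.637, 0.305, -0.345]
force: [0.8, 0.1, 0.2]
opening: 0.565
```

View pics/m8.png

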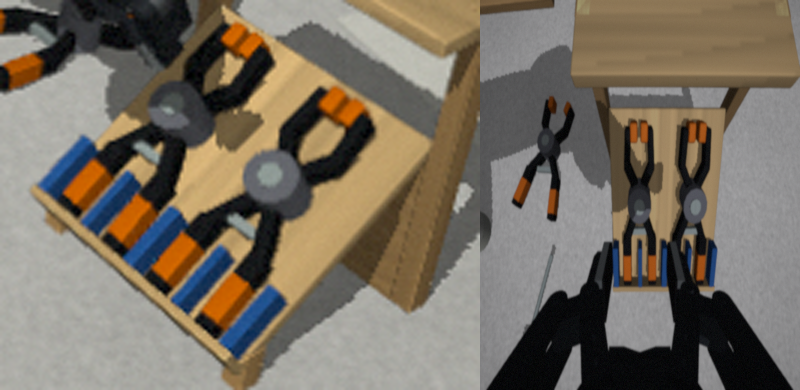

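m8 shows both shut clamps in their lanes, flat on the board, handles straddling the fins at the ledge and jaws still shut. Now the open clamp.

```bash
python3 -m jog '[0,0,1.6,0.0093,0.1525,0,0,0,1.6,0.0093,0.1525,0,0,0,1.6,0.0093,0.1525,0,0,0,1.6,0.0093,0.1525,0]' 6; python3 -m jog '[0.3,2.1,0,0,0,0.182,0.3,2.1,0,0,0,0.182,0.3,2.1,0,0,0,0.182,0.3,2.1,0,0,0,0.182,0.3,2.1,0,0,0,0.182,0.3,2.1,0,0,0,0.182,0.3,2.1,0,0,0,0.182,0.3,2.1,0,0,0,0.182,1.33,0,0,0,0,0.182,1.33,0,0,0,0,0.182,1.33,0,0,0,0,0.182,1.33,0,0,0,0,0.182,1.33,0,0,0,0,0.182,1.33,0,-1.5,0,0,0.182,1.33,0,-1.5,0,0,0.182,1.33,0,-1.5,0,0,0.182,1.33,0,-1.5,0,0,0.182,0,0,0,0,0,0,0,0,0,0,0,0]'
python3 - <<'E'
from h import *
s=arm.sense(); print(s['qpos'].round(2),s['ee_pos']); q=s['tcp_rot']; print(R.from_quat(np.r_[q[1:],q[0]]).as_matrix().round(3))
snap('wrist','w9')
w=cloud('w9'); m=(w[...,2]>26)&(w[...,2]<36)
p=w[m]; k=np.hypot(p[:,0]-664,p[:,1]+132)<28; print('hub',k.sum(),p[k].mean(0),cv2.minAreaRect(p[k][:,:2].astype(np.float32)))
im=cv2.imread('pics/w9.png').astype(int); o=(im[...,2]>im[...,0]*2.2)&(im[...,2]>im[...,1]*1.5)&(im[...,2]>80)&(abs(w[...,2]-15)<12)&(np.hypot(w[...,0]-664,w[...,1]+132)<110)
n,l,st,c=cv2.connectedComponentsWithStats(o.astype(np.uint8))
for i in range(1,n):
    if st[i,4]>60:
        print(c[i].round(0),w[l==i].mean(0).round(1),cv2.minAreaRect(w[l==i][:,:2].astype(np.float32)))
E
```

```text
time: 22.1
ee_pos: [518.3, -298.6, 228.6]
tcp_rot: [-0.484, -0.514, -0.485, 0.516]
force: [0.7, -0.8, -0.3]
opening: 0.699
time: 24.48
ee_pos: [661.3, -130.4, 167.9]
tcp_rot: [0.527, -0.471, 0.527, 0.472]
force: [0.6, 0.3, 0.7]
opening: 0.7
[-0.29  0.61  0.29  1.25  0.   -0.18] [ 661.25674546 -130.37272606  167.91928088]
[[-0.001 -0.994  0.111]
 [ 0.     0.111  0.994]
 [-1.     0.001  0.   ]]
hub 1110 [ 665.62641596 -133.57244805   29.03949177] ((666.2271728515625, -133.5230712890625), (31.095500946044922, 31.033443450927734), 7.306252956390381)
[292. 144.] [ 597.1 -144.7   18.2] ((597.145263671875, -144.74020385742188), (11.12957763671875, 27.674196243286133), 83.72160339355469)
[367. 158.] [614.7 -86.3  17.7] ((615.2473754882812, -86.00696563720703), (11.86586856842041, 27.40853500366211), 61.430965423583984)
[286. 280.] [ 713.2 -166.    18.5] ((713.864501953125, -166.253662109375), (8.595992088317871, 15.478742599487305), 61.11762619018555)
[323. 285.] [ 722.3 -133.7   17.3] ((724.355712890625, -133.85748291015625), (7.249446868896484, 16.722686767578125), 83.84498596191406)
```

View pics/w9.png

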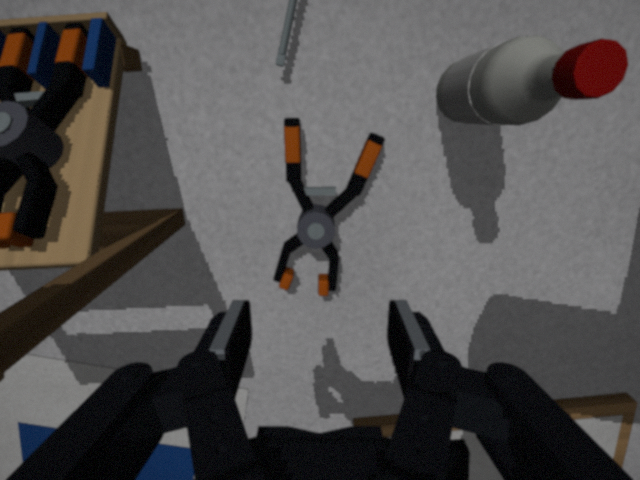

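w9 shows the open clamp with hub at (318,228), a wide jaw gap between (286,280) and (323,285), and its fixed handle parallel to my approach. The measured fixed-half yaw is -6.3° and the tool is aligned to it.

```bash
python3 -m jog '[0.35,-0.32,-3,0,0,0,0,0,-3,0,0,0,0,0,-3,0,0,0,0,0,-3,0,0,0,0,0,-3,0,0,0,0,0,-1.2,0,0,0,0,0,0,0,0,0,0,0,0,0,0,0]' 6 && python3 -m jog '[0,0,0,0,0,0,0,0,0,0,0,0,0,0,0,0,0,0,0,0,0,0,0,0,0,0,0,0,0,0,0,0,0,0,0,0]' 2.6 50
```

```text
time: 25.52
ee_pos: [666.3, -134.2, 8.1]
tcp_rot: [0.527, -0.473, 0.526, 0.471]
force: [-0.3, 0.4, 0.0]
opening: 0.703
time: 26.28
ee_pos: [666.1, -134.1, 7.8]
tcp_rot: [0.527, -0.473, 0.526, 0.471]
force: [-0.8, 0.1, 6.2]
opening: 0.355
```

```bash
python3 -m jog '[0,0,3.7,0,0,0,0,0,3.7,0,0,0,0,0,3.7,0,0,0,0,0,3.7,0,0,0,0,0,3.7,0,0,0,0,0,3.7,0,0,0,-0.583,3.92,0,0,0,0.0154,-0.583,3.92,0,0,0,0.0154,-0.583,3.92,0,0,0,0.0154,-0.583,3.92,0,0,0,0.0154,-0.583,3.92,0,0,0,0.0154,-0.583,3.92,0,0,0,0.0154,-0.583,3.92,0,0,0,0.0154,-0.583,3.92,0,0,0,0.0154,-0.583,3.92,0,0,0,0.0154,-0.583,3.92,0,0,0,0.0154,-0.583,3.92,0,0,0,0.0154,-0.583,3.92,0,0,0,0.0154,0,0,0,0,0,0]' && python3 -m jog '[0,0,-3.5,0,0,0,0,0,-3.5,0,0,0,0,0,-3.5,0,0,0,0,0,-3.5,0,0,0,0,0,-3.5,0,0,0,0,0,-1.2,0,0,0,0,0,-1.2,0,0,0,0,0,-1.2,0,0,0,0,0,0,0,0,0,0,0,0,0,0,0]'
python3 - <<'E'
from h import *
snap('top','t10'); w=cloud('t10')
im=cv2.imread('pics/t10.png')
snap('wrist','w10')
E
```

```text
time: 28.65
ee_pos: [593.8, 339.4, 227.3]
tcp_rot: [0.479, -0.519, 0.48, 0.52]
force: [1.0, -0.4, -1.2]
opening: 0.355
time: 29.9
ee_pos: [595.6, 336.8, 18.1]
tcp_rot: [-0.481, 0.519, -0.48, -0.518]
force: [0.4, -0.6, -0.9]
opening: 0.355
```

```bash
python3 -m jog '[0,0,-0.4,0,0,0,0,0,0,0,0,0,0,0,0,0,0,0]'; python3 -m jog '[0,0,-0.1,0,0,0,0,0,0,0,0,0,0,0,0,0,0,0]'; python3 -m jog '[0,0,-0.1,0,0,0,0,0,0,0,0,0,0,0,0,0,0,0]'
```

```text
time: 30.38
ee_pos: [595.0, 336.5, 13.2]
tcp_rot: [0.481, -0.518, 0.481, 0.519]
force: [-0.1, -0.6, -0.4]
opening: 0.355
time: 30.75
ee_pos: [595.2, 336.7, 12.8]
tcp_rot: [-0.481, 0.519, -0.481, -0.518]
force: [-1.1, -0.1, 3.6]
opening: 0.357
time: 31.12
ee_pos: [595.2, 336.7, 12.8]
tcp_rot: [-0.481, 0.519, -0.48, -0.518]
force: [-4.2, -2.0, 8.9]
opening: 0.353
```

```bash
python3 -m jog '[0,0,0,0,0,0,0,0,0,0,0,0,0,0,0,0,0,0,0,0,0,0,0,0]' 5; python3 -m jog '[0,0,1,0,0,0,0,0,3,0,0,0,0,0,3.5,0,0,0,0,0,3.5,0,0,0,0,0,3.5,0,0,0,0,0,3.5,0,0,0,-4,0,0,0,0,0,-4,0,0,0,0,0,-4,0,0,0,0,0,-4,0,0,0,0,0,0,0,0,0,0,0]'
python3 - <<'E'
from h import *
snap('top','t11'); snap('side','s11'); im=cv2.imread('pics/t11.png'); a=cv2.imread('pics/top0.png')
cv2.imwrite('pics/m11.png',np.vstack([cv2.resize(im[150:310,130:410],(700,400)),np.hstack([cv2.resize(cv2.imread('pics/s11.png')[190:440,170:570],(320,200)),cv2.resize(im[150:260,400:560],(380,200))])]))
# bystander shift: top image difference
for n,(x0,x1,y0,y1) in dict(meter=(170,242,284,330),driver=(355,395,222,308),spray=(316,345,196,230)).items():
    A=a[y0:y1,x0:x1].astype(np.float32).mean(2);B=im[y0:y1,x0:x1].astype(np.float32).mean(2); print(n,cv2.phaseCorrelate(A,B),abs(A-B).mean())
w=cloud('t11'); m=(abs(w[...,0]-595)<110)&(abs(w[...,1]-337)<110); 
g=im.astype(int); o=m&(g[...,2]>g[...,0]*1.6)&(g[...,2]>g[...,1]*1.3)&(g[...,2]>70)
n,l,st,c=cv2.connectedComponentsWithStats(o.astype(np.uint8))
for i in range(1,n):
    if st[i,4]>8: print(c[i].round(0),st[i,4],np.nanmedian(w[l==i],0).round(1))
E
```

```text
time: 31.62
ee_pos: [595.0, 336.5, 11.0]
tcp_rot: [0.481, -0.518, 0.481, 0.519]
force: [-0.7, 0.2, -0.7]
opening: 0.582
time: 33.0
ee_pos: [432.1, 336.3, 192.1]
tcp_rot: [0.48, -0.519, 0.481, 0.519]
force: [0.3, 0.0, 0.3]
opening: 0.585
meter ((0.3178857027320987, -0.165207731369172), 0.724460138214959) 8.502617
driver ((0.03891551802124127, 0.0741310690644994), 0.9504140298896365) 16.207945
spray ((0.018340807823937766, 0.06095955110889406), 1.0100022112881695) 15.3698435
[186. 189.] 14 [648.3 351.9  25.1]
[200. 189.] 14 [648.3 318.6  23.3]
[178. 237.] 57 [529.8 369.8  22.3]
[204. 236.] 44 [528.7 307.1  22.7]
```

View pics/m11.png

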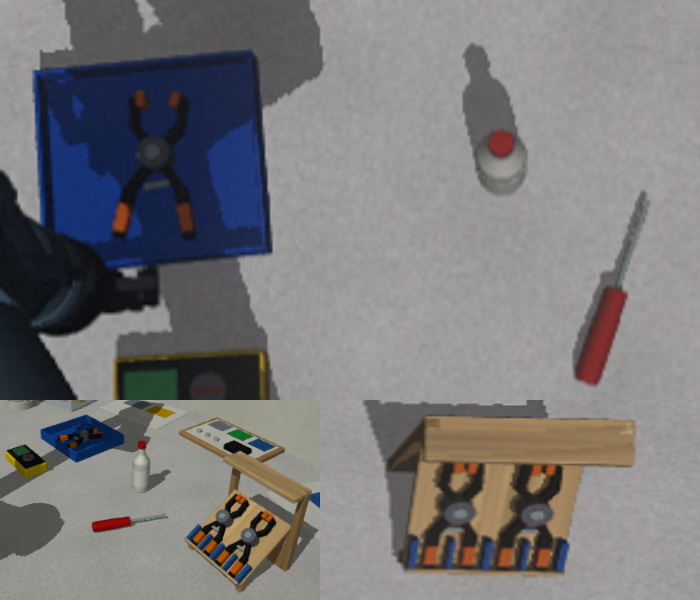

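m11 shows the open clamp flat inside the tray with its jaws still wide, both shut clamps in the rack lanes, and the bystanders where they were. The robot is clear, so I'm handing in.

```bash
python3 -c "
from cell import arm
print(arm.sense()['time'],arm.sign_off())"
```

```text
the job is handed in; nothing more can be done
33.1 None
```

I handed the job in at 33.1 s. Both shut clamps are in the rack, one per lane, and the open clamp is flat inside the blue tray. Each clamp was lowered until light contact (about 9 to 20 N) before the fingers opened.

**Rack:** In the last pictures both shut clamps lie on the board with jaws up the slope and pads together. Their handles straddle the thin fins near the ledge.

**Tray:** The open clamp's jaws did not change. The pads measured about 33.3 mm apart before and after. The handles measured 61 mm apart before and 63 mm after, which is within measurement error.

**Bystanders:** Comparing the top pictures, the spray bottle and screwdriver shifted by less than 0.1 pixel. The multimeter read 0.36 pixel (under 1 mm); the robot and shadows over that part of the picture had changed, and nothing went near it.

No check failed. I did not measure the final gap between the handle ends and the ledge; the pictures show them close to it.

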